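# Pull the sooty filter plate and hold it up to the light panel

### The arm

A 6-joint arm with a two-finger parallel gripper is mounted at the origin on the work surface. World frame = base frame: x ahead of the robot, y to its left, z up, the work surface at z = 0. Lengths are in mm, angles in rad, forces in N, time in s.
With the tool pointing down it reaches from about 350 to 975 mm from the base axis. Payload 7.1 kg.
Tool frame: the origin (TCP) lies on the mounting face of the last link; the fingertips stand 182 mm ahead of it and the grasp point (between the pads) lies 163 mm ahead of it (ctrl.tip_reach is the distance from the TCP to the fingertips, in mm); z points along the fingers, y is the direction in which the jaws open and shut (so a half turn about z gives the same grasp; the last joint's range is limited). The gripper opens to 88 mm and grips with 3 to 60 N. Pads are 20 mm wide; open, the fingers measure 115 mm over their backs; the gripper's body (75 mm by 178 mm) begins 61 mm behind the grasp point.
Start: joints at [1.235, 0.423, 1.63, -0, 1.089, -0.019], TCP at [194.673, 593.893, 404.675] pointing down, gripper open.
Joint ranges: [-3, 3], [-0.9, 2.11], [0.09, 2.58], [-1.31, 4.45], [0.11, 2.69], [-2.54, 2.54]. Speed limits (rad/s): [2.39, 2.39, 3.01, 3.14, 3.14, 3.14].

### API

Orientations are given as a rotation vector (axis times angle).
In Python, from workcell import ctrl gives the robot as it stands.
- The arm moves only by the tool jog_arm, never from a script. Its argument "steps" is a list that holds one entry, the list of rows, each a list of 7 numbers: the shift along the tool's x, y, z in m, then the turn, a rotation vector about the tool's x, y, z in degrees, then the gripper's target within -1 to 1 (shut at 1, half-way at 0, fully open at -1). A call has 1 to 20 rows; each row shifts and turns the commanded pose from where the row before left it, along the tool's axes as they then stand; what a row does not reach is not made up. A row lasts 1/12 s, in which the tool goes at most 41.7 mm and 7.16 degrees, less where a joint would pass 70% of its speed; a pose out of reach is approached as far as the arm can. A call is refused whole if a number of a shift passes 0.0417 or a number of a turn 7.16, either way. A call with a gripper value outside its range is refused whole. The fingers move at their own pace and stop on an object; the grip force is fixed at half the most. Time passes only in rows, so rows that do not move let the fingers close. It gives the time, the measured TCP pose, the force and the opening at its end, in the units of the state.
- ctrl.get_obs(): the state, without advancing time (a new reading comes with each control period).
- ctrl.get_image(name): name is "scene" or "top"; returns the picture (384x512x3 uint8, red, green, blue); there is no depth.
- ctrl.camera_info(name): a dict with "fx", "fy", "cx", "cy" (pixels), "origin" and "attitude" of the camera in the world. Camera axes: x right, y down, z forward; pixel columns grow to the right and rows downward; lengths in mm; the calibration is good to about 2 mm. A picture is of the moment at which its call begins. camera_info takes no time and is no camera call.
- ctrl.close_job(): hands the job in, once; it reports no verdict.
Trained networks look in the newest picture that a camera, given by its name, has taken for a name from the list of things; names that differ only in an ending like _2 or _b are one class to them, and where a whole thing is asked for, a point or a joint stands for the part that bears it (a point fixed in the world has none). Each returns a list of dicts, best first, with "p" (0 to 1); they miss things now and then, are a little off and sometimes report something else, mostly with a low value. They report only what shows in the picture. A call takes as long as a camera call. They do not tell look-alikes from the thing itself.
- ctrl.look_for(thing, camera): "bbox" ([left, top, right, bottom] in pixels, round what is visible of it).
- ctrl.trace(thing, camera): "pixels" (384x512 bool, what is visible of it) and "bbox" ([left, top, right, bottom] in pixels, round what is visible of it).
- ctrl.landmark_of(thing, camera): "uv" ([column, row] in pixels: a listed point, or the origin of a listed thing).
The state is a dict: "t": time; "qpos": joint angles; "qvel": joint speeds; "joint_torque": joint torques, N m; "ee_pos": TCP position; "orientation": TCP orientation; "ft_force": force on the tool from outside, world axes, zero at the start; "moment": the same for the moment, N m; "width": finger opening in mm.
Only numpy, scipy, OpenCV 4.12 (cv2) and the standard library are available. Lean on these libraries where they do the work, as an engineer would, in place of code of your own. Each camera call takes 0.05 s, during which the arm holds its last target.

### The job

The burner's air filter needs checking: lift the cover flap of the green filter box all the way up so that it stands open, and draw the soot-black filter plate straight up out of its slot until it is clear of the box, leaving the white plate in its slot and the things around undisturbed. Hold the black plate upright in front of the lit face of the inspection panel, in line with the middle of that face, parallel to it and about 80 mm away from it, touching nothing else. Finish while still holding it there, steady in the gripper.

Things in the scene. Friction and masses are not known exactly. Their poses are not given: they have to be found in the camera images.
- filter_box: Fixed green box, 120 (x) x 220 (y) x 125 mm high, 4 mm walls, open on top under the flap; origin under its centre. Own x: from the vented front (robot side) to the hinge side. Two slots at own y = -45 and +45 mm hold a plate each, upright, faces along own y. Guide ribs at the plate's ends: 14 mm gap, tops 65 mm above the table; inner floor at 5 mm. Air stub 30 mm out at +y.
- cover (a joint): Angle of the grey cover flap: 0 = shut flat on the box, grows as the flap lifts, 1.57 = upright, stops at 2.0. It may start slightly ajar. The hinge lies along the box's +x top edge; it is stiff with friction (about 3 N at the handle) and stays at whatever angle it is left.
- cover_handle (a point): Middle of the flap's steel bar handle: 10 mm thick, along the box's y, 100 mm between posts. Flap shut: bar 34 mm above the flap's top, 165 mm above the table; from the hinge line 112 mm in box -x and 39 mm up. It swings with the flap, which goes on 10 mm past it to its free edge. Flap upright: the bar is on the flap's far (box +x) side.
- cover_hinge (a point): Point on the hinge line at the middle of the box's +x edge, 126 mm above the table. The flap is 122 mm long from here, 222 mm wide and 5 mm thick.
- sooty_plate: The soot-black filter plate, about 120 g: 90 mm wide (own x), 10 mm thick (own y), 90 mm tall (own z up), with a pull tab on the middle of its top edge; 115 mm tall in all. Origin at the middle of its bottom edge. It stands loose in one of the two slots (either one), hidden until the flap is lifted.
- sooty_plate_tab (a point): Middle of the black plate's pull tab, 103 mm above the plate's bottom edge. The tab is 40 mm wide (plate x), 10 mm thick (plate y), 25 mm tall, its top 12 mm above this point. In the slot, the tab's top is 5 mm below the rim of the box.
- sooty_plate_mid (a point): Middle of the black plate's 90 x 90 mm filter face, 45 mm above its bottom edge.
- clean_plate: The white filter plate, same shape and size as the black one, in the other slot; it stays there.
- panel: Fixed upright inspection light panel: a black frame 150 mm wide (own y), 140 mm tall (from 50 to 190 mm above the table) and 22 mm deep on a dark foot. Origin on the table under its lit face; the lit white face looks along the panel's own -x (towards the filter box side); the foot reaches 25 mm out in front of the face and is 12 mm high.
- panel_face (a point): Middle of the panel's lit face, 120 mm above the table; axes as the panel's, so the presenting place is 80 mm from here along the panel's -x.
- frit_jar: Amber jar, 56 mm across, 80 mm tall; bystander. Origin under its centre.
- paddle: Flat shaping paddle with wooden handle, 200 mm, lying on the table; bystander.
- quench_pot: Steel pot, 170 mm across, 90 mm tall; bystander. Origin under its centre.
- rinse_bottle: Green bottle, 56 mm across, 150 mm tall; bystander. Origin under its centre.
- rest_block: Dark wooden block 60 x 100 x 40 mm; bystander. Origin under its centre.
- mandrel_cone: Brass cone, 44 mm across, 90 mm tall; bystander. Origin under its centre.
Not all that is in view belongs to the job. What is shaped like the panel but red is not meant.

How it is judged (in metres and radians):
On the way, in this order (a step that is already met when the one before it is completed fails the run):
1. the cover flap is lifted until it stands open (value of joint cover above 1.35 rad), for 0.2 s.
2. the black plate is held by the gripper, drawn clear above the box (z of sooty_plate in the frame of filter_box above 0.125 m and contact force between the fingers and sooty_plate above 1 N), for 0.2 s.
At the end, for the whole second after the job is handed in: Fingers hold the black plate, clear of all else and still: its face's middle 40-120 mm before the lit face, within 35 mm of its middle sideways and in height, upright and parallel within 15 deg; flap over 1.25 rad; white plate in its slot (moved < 20 mm), no bystander moved 40 mm (contact force between the fingers and sooty_plate above 1 N and contact force between sooty_plate and panel below 0.3 N and contact force between sooty_plate and filter_box below 0.3 N and contact force between sooty_plate and table below 0.3 N and contact force between sooty_plate and frit_jar below 0.3 N and contact force between sooty_plate and paddle below 0.3 N and contact force between sooty_plate and quench_pot below 0.3 N and contact force between sooty_plate and rinse_bottle below 0.3 N and contact force between sooty_plate and rest_block below 0.3 N and contact force between sooty_plate and mandrel_cone below 0.3 N and contact force between sooty_plate and clean_plate below 0.3 N and x of sooty_plate_mid in the frame of panel between -0.12 and -0.04 m and y of sooty_plate_mid in the frame of panel between -0.035 and 0.035 m and z of sooty_plate_mid in the frame of panel between 0.085 and 0.155 m and angle between sooty_plate's own z axis and vertical below 0.26 rad and angle between the y axis of sooty_plate and the x axis of panel, either way round below 0.26 rad and linear speed of sooty_plate below 0.03 m/s and value of joint cover above 1.25 rad and distance of clean_plate from where it was at the start of the episode below 0.02 m and angle between clean_plate's own z axis and vertical below 0.15 rad and distance of each of frit_jar, paddle, quench_pot, rinse_bottle, rest_block, mandrel_cone from where it was at the start of the episode below 0.04 m); the arm keeps its last pose, push and grip.
It fails at once if the white plate is pulled out of place (distance of clean_plate from where it was at the start of the episode above 0.03 m).
It fails at once if a bystander is disturbed (distance of any of frit_jar, paddle, quench_pot, rinse_bottle, rest_block, mandrel_cone from where it was at the start of the episode above 0.04 m).
It also fails if it takes over 58 s, if anything falls off the work surface, if the arm or the gripper's body presses on something with over 40 N, if the wrist force passes 120 N, or if a joint passes its speed limit or range.

## Working session

There is one attempt and no reset: what is moved stays moved. The work goes in short steps, Python scripts to look and compute and a tool call to move; the robot and the scene stay as the last step left them, time stands still between calls to the robot, and variables do not carry over. Pictures are saved under pics/ and viewed, and the job is handed in when it is done.

Besides the shell and the picture viewer there is one more tool, called after ">>>" by a JSON object that holds its "method" and its "body". jog_arm: Moves the arm, as the interface text tells. Its arguments: {"type":"object","properties":{"steps":{"type":"array"}},"required":["steps"]}

```bash
mkdir -p pics; ls
python3 - <<'E'
from workcell import ctrl
import cv2
for n in ("scene","top"):
    im=ctrl.get_image(n); cv2.imwrite(f"pics/{n}0.png",im[:,:,::-1])
    print(n,ctrl.camera_info(n))
o=ctrl.get_obs(); print(o)
for n in ("scene","top"):
    for t in ("filter_box","cover_handle","cover_hinge","panel","panel_face"):
        try:
            print(n,t,[(r['uv'],round(r['p'],2)) for r in ctrl.landmark_of(t,n)][:3])
        except Exception as e: print(t,e)
E
```

```text
pics
scene {'fx': 353.1629513880491, 'fy': 353.1629513880491, 'cx': 256.5065024719742, 'cy': 192.30101619772594, 'origin': array([888.37935898, 365.99330701, 787.33825339]), 'attitude': array([-0.9546067 , -2.54930001,  0.99412816])}
top {'fx': 412.12446227219476, 'fy': 412.12446227219476, 'cx': 253.50689956358374, 'cy': 195.0367800589861, 'origin': array([ 372.31158752, -116.04101108, 1500.90885133]), 'attitude': array([-2.14800339,  2.2030487 , -0.05171233])}
{'t': 0.1, 'qpos': array([ 1.23500122e+00,  4.23772504e-01,  1.63058132e+00,  1.80770341e-05,
        1.08862541e+00, -1.90312617e-02]), 'qvel': array([ 0.00149879, -0.0027846 , -0.00253395,  0.00056391, -0.00051466,
       -0.00029055]), 'joint_torque': array([ 2.75713319e-06, -5.45616460e+01, -2.74323088e+01,  6.45845477e-02,
        1.87723059e-02, -4.38689699e-05]), 'ee_pos': array([194.59514032, 593.67804315, 403.98689152]), 'orientation': array([-4.95465669e-01, -3.10201178e+00,  2.13923210e-03]), 'ft_force': array([-0.00747968, -0.97888877,  0.35729863]), 'moment': array([ 0.02169598, -0.00453187, -0.0355623 ]), 'width': 87.93267485942849}
scene filter_box [([344.0, 315.5], 0.93)]
scene cover_handle [([380.0, 270.4], 0.97)]
scene cover_hinge [([332.6, 305.8], 0.84), ([196.3, 173.7], 0.51)]
scene panel [([202.1, 203.4], 0.96), ([286.9, 136.3], 0.79), ([256.7, 169.6], 0.74)]
scene panel_face [([194.3, 172.9], 0.79), ([286.6, 108.0], 0.65), ([253.4, 139.4], 0.56)]
top filter_box [([164.3, 186.9], 0.59)]
top cover_handle [([148.8, 194.3], 0.6)]
top cover_hinge [([164.3, 166.3], 0.94)]
top panel [([304.1, 228.0], 0.78), ([318.6, 274.3], 0.68), ([256.5, 220.8], 0.64)]
top panel_face [([307.6, 163.7], 0.92), ([321.5, 280.2], 0.81)]
```

View pics/scene0.png

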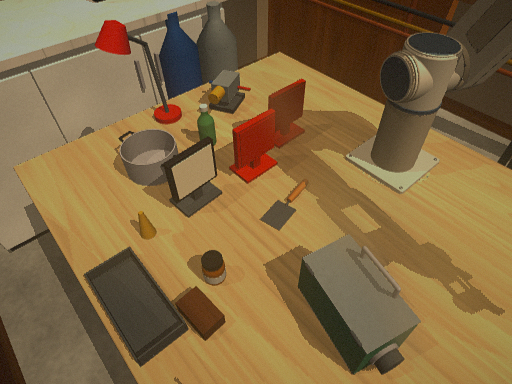

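View pics/top0.png

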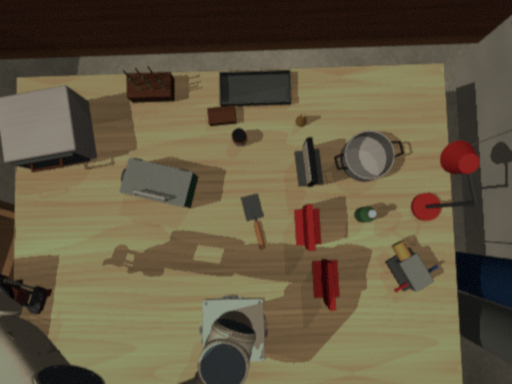

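```bash
cat > h.py <<'E'
from workcell import ctrl
import numpy as np, cv2
from scipy.spatial.transform import Rotation as R
from scipy.optimize import least_squares
CI={n:ctrl.camera_info(n) for n in("scene","top")}
def proj(n,P):
    c=CI[n];Rm=R.from_rotvec(c['attitude']).as_matrix()
    q=(np.atleast_2d(P)-c['origin'])@Rm
    return np.c_[c['fx']*q[:,0]/q[:,2]+c['cx'],c['fy']*q[:,1]/q[:,2]+c['cy']]
def ray(n,uv):
    c=CI[n];Rm=R.from_rotvec(c['attitude']).as_matrix()
    return c['origin'],Rm@np.array([(uv[0]-c['cx'])/c['fx'],(uv[1]-c['cy'])/c['fy'],1])
def atz(n,uv,z):
    o,d=ray(n,uv);return o+d*(z-o[2])/d[2]
def crop(n,box,s,name,im=None):
    im=ctrl.get_image(n) if im is None else im
    l,t,r,b=box;c=cv2.resize(im[t:b,l:r],None,fx=s,fy=s,interpolation=cv2.INTER_CUBIC)
    cv2.imwrite("pics/"+name,c[:,:,::-1])
E
python3 - <<'E'
from h import *
for n in CI: print(n, proj(n,[[0,0,0],[194,594,405],[194,594,222]]))
s=cv2.imread("pics/scene0.png")[:,:,::-1];t=cv2.imread("pics/top0.png")[:,:,::-1]
a=cv2.resize(s[230:384,260:430],None,fx=4,fy=4);cv2.imwrite("pics/a.png",a[:,:,::-1][:600])
b=cv2.resize(s[120:230,140:250],None,fx=5,fy=5);cv2.imwrite("pics/b.png",b[:,:,::-1])
c=cv2.resize(t[140:220,110:210],None,fx=6,fy=6)
d=cv2.resize(t[120:220,280:350],None,fx=6,fy=6)
cv2.imwrite("pics/c.png",c[:,:,::-1]);cv2.imwrite("pics/d.png",d[:,:,::-1])
for n in CI:
  for th in ("frit_jar","paddle","quench_pot","rinse_bottle","rest_block","mandrel_cone"):
    r=ctrl.landmark_of(th,n)
    print(n,th,[(np.round(atz(n,x['uv'],0)),round(x['p'],2)) for x in r[:2]])
E
```

```text
scene [[391.26283126 159.95495595]
 [769.75600899 226.40290873]
 [655.65025622 291.10798059]]
top [[233.08146897 328.63155064]
 [ -2.54745874 297.27932657]
 [ 35.35303345 286.74013375]]
scene frit_jar [(array([684., -43.,   0.]), 0.9), (array([392., -84.,   0.]), 0.6)]
scene paddle [(array([396., -86.,   0.]), 0.6)]
scene quench_pot [(array([ 590., -483.,    0.]), 0.58), (array([362., 212.,  -0.]), 0.21)]
scene rinse_bottle [(array([ 404., -473.,    0.]), 0.89), (array([ 591., -482.,    0.]), 0.31)]
scene rest_block [(array([772.,  24.,   0.]), 0.8)]
scene mandrel_cone [(array([ 750., -271.,    0.]), 0.83)]
top frit_jar [(array([687., -39.,   0.]), 0.79)]
top paddle [(array([376., -93.,   0.]), 0.57), (array([515., 231.,   0.]), 0.24)]
top quench_pot [(array([ 600., -491.,    0.]), 0.94)]
top rinse_bottle [(array([ 400., -480.,    0.]), 0.75)]
top rest_block [(array([772.,  31.,   0.]), 0.61), (array([ 599., -480.,    0.]), 0.35)]
top mandrel_cone [(array([ 740., -260.,    0.]), 0.67), (array([595., 254.,   0.]), 0.21)]
```

View pics/a.png

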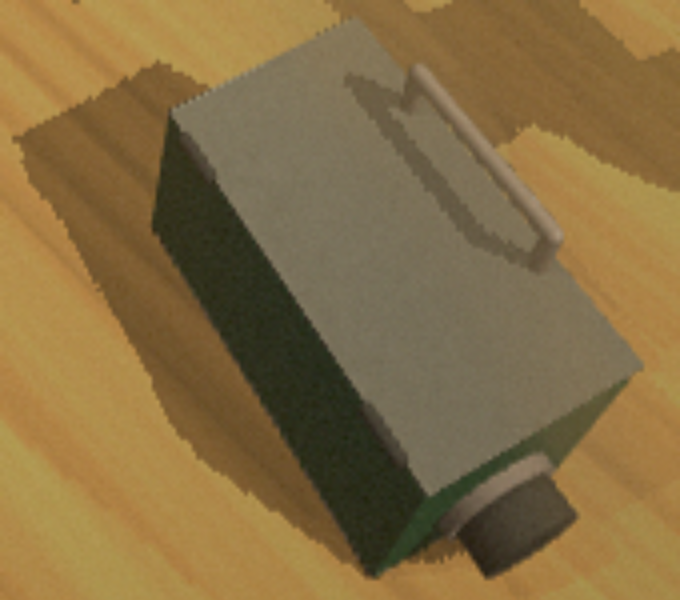

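View pics/b.png

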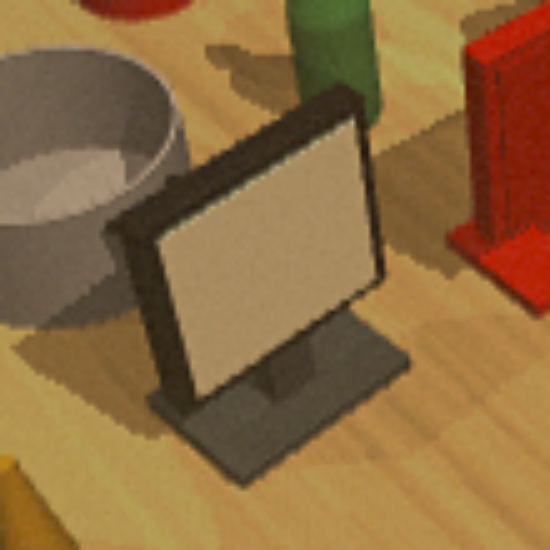

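View pics/c.png

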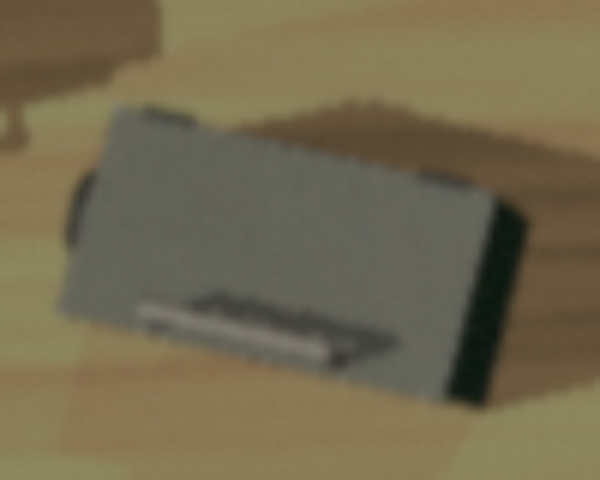

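View pics/d.png

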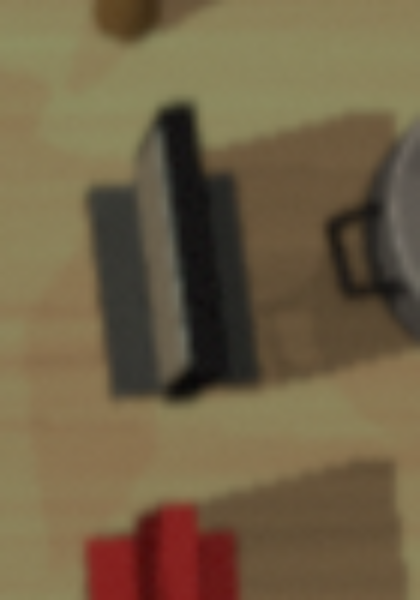

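```bash
cat > fit.py <<'E'
from h import *
def Rz(a): c,s=np.cos(a),np.sin(a); return np.array([[c,-s,0],[s,c,0],[0,0,1]])
def boxpts(p,key):
    pos=np.array([p[0],p[1],0]);M=Rz(p[2])
    kind,x,y,z=key
    if kind=='f': # flap coordinates rel hinge at shut: dx(-), y, dz
        c,s=np.cos(p[3]),np.sin(p[3])
        d=np.array([60+ x*c+z*s, y, 126 - x*s + z*c])
        return pos+M@d
    return pos+M@np.array([x,y,z])
if __name__=="__main__":
    A=lambda u,v:(260+u/4,230+v/4); C=lambda u,v:(110+u/6,140+v/6)
    B=lambda u,v:(140+u/5,120+v/5); D=lambda u,v:(280+u/6,120+v/6)
    obs=[('scene',('f',0,-111,5),A(170,110)),('scene',('f',0,111,5),A(428,495)),('scene',('f',-122,111,5),A(640,370)),('scene',('f',-122,-111,5),A(355,20)),
    ('scene',('b',60,-110,0),A(155,230)),('scene',('b',60,110,0),A(372,577)),('scene',('f',-112,-50,39),A(418,72)),('scene',('f',-112,50,39),A(557,242)),
    ('top',('f',0,111,5),C(115,108)),('top',('f',0,-111,5),C(497,193)),('top',('f',-122,111,5),C(60,315)),('top',('f',-122,-111,5),C(448,400)),
    ('top',('b',60,-110,0),C(527,215)),('top',('b',-60,-110,0),C(485,407)),('top',('f',-112,50,39),C(138,312)),('top',('f',-112,-50,39),C(330,355))]
    f=lambda p:np.concatenate([proj(n,boxpts(p,k))[0]-uv for n,k,uv in obs])
    r=least_squares(f,[520,230,0.0,0.05],loss='soft_l1'); print('box',r.x,'\n',np.round(f(r.x).reshape(-1,2),1).tolist())
    # panel p: x,y,yaw, w,h
    ob=[('scene',('l',0,1,1),B(158,240)),('scene',('l',0,-1,1),B(355,120)),('scene',('l',0,-1,-1),B(380,280)),('scene',('l',0,1,-1),B(197,397)),
    ('scene',('t',-25,1,12),B(245,480)),('scene',('t',-25,-1,12),B(410,358)),
    ('top',('t',-25,1,12),D(88,190)),('top',('t',-25,-1,12),D(110,396)),
    ('top',('b',22,75,190),D(192,103)),('top',('b',22,-75,190),D(222,378))]
    def pp(p,k):
        kk,x,y,z=k
        if kk=='l': y*=p[3]; z=120+z*p[4]
        if kk=='t': y*=p[5]
        return np.array([p[0],p[1],0])+Rz(p[2])@np.array([x,y,z])
    g=lambda p:np.concatenate([proj(n,pp(p,k))[0]-uv for n,k,uv in ob])
    r=least_squares(g,[580,-270,-1.57,65,60,70],loss='soft_l1'); print('panel',r.x,'\n',np.round(g(r.x).reshape(-1,2),1).tolist())
E
python3 fit.py
```

```text
box [ 5.21206641e+02  2.38044795e+02 -2.51714107e-01  2.35268169e-02] 
 [[-0.5, -0.5], [0.5, -0.2], [0.4, -0.1], [-0.1, 0.2], [-1.1, -1.1], [0.1, 0.3], [0.7, 1.3], [-0.7, -1.2], [-0.4, -0.9], [-0.4, -0.6], [-0.4, -0.4], [-1.0, 0.3], [0.4, 0.2], [-0.3, 0.0], [1.8, 0.3], [-0.6, -0.0]]
panel [ 570.84717555 -265.22599887   -1.49628146   64.84096498   59.71846429
   62.83448377] 
 [[0.1, -0.2], [0.5, -0.3], [-0.2, -0.5], [0.4, -0.0], [-0.3, -1.0], [0.3, -0.2], [-0.9, -0.4], [-0.9, -0.5], [0.1, -0.8], [0.3, -0.3]]
```

```bash
cat > tgt.py <<'E'
from h import *
BX=np.array([521.2,238.0,0]);BY=-0.252
PX=np.array([570.8,-265.2,0]);PY=-1.496
def Rz(a): c,s=np.cos(a),np.sin(a); return np.array([[c,-s,0],[s,c,0],[0,0,1]])
def inbox(p): return BX+Rz(BY)@np.array(p,float)
def down(yang):
    # tool y at world angle yang, z down
    y=np.array([np.cos(yang),np.sin(yang),0]);z=np.array([0,0,-1.]);return np.c_[np.cross(y,z),y,z]
def state():
    o=ctrl.get_obs();return o,R.from_rotvec(o['orientation']).as_matrix()
def delta(grasp,yang,reach=163):
    o,M=state()
    # choose nearest of half turns
    best=None
    for k in(0,np.pi):
        T=down(yang+k);rv=R.from_matrix(M.T@T).as_rotvec(degrees=True)
        if best is None or np.linalg.norm(rv)<np.linalg.norm(best[0]): best=(rv,T)
    rv,T=best;tcp=np.array(grasp)+[0,0,reach]
    d=tcp-o['ee_pos']
    print('t',o['t'],'ee',np.round(o['ee_pos'],1),'q',np.round(o['qpos'],2),'F',np.round(o['ft_force'],1),'w',round(o['width'],1))
    print('turn(tool,deg)',np.round(rv,2),'shift before turn',np.round(M.T@d,1),'shift after turn',np.round(T.T@d,1),'world',np.round(d,1))
    print('tool x in world',np.round(T[:,0],3),'y',np.round(T[:,1],3))
E
python3 - <<'E'
from tgt import *
g=inbox([-52,0,165]);print(g)
delta(g+[0,0,100],BY)
E
```

```text
[470.84238483 250.96574698 165.        ]
t 1.2 ee [194.7 593.9 404.7] q [ 1.23  0.42  1.63 -0.    1.09 -0.02] F [-0.9 -0.4 -0.2] w 87.8
turn(tool,deg) [-0.    0.   86.29] shift before turn [-369.2 -239.8  -23.3] shift after turn [-263.2  352.9  -23.3] world [ 276.2 -342.9   23.3]
tool x in world [0.249 0.968 0.   ] y [ 0.968 -0.249  0.   ]
```

>>> {"method": "jog_arm", "body": {"steps": [[[0, 0, 0, 0, 0, 7, -0.3], [0, 0, 0, 0, 0, 7, -0.3], [0, 0, 0, 0, 0, 7, -0.3], [0, 0, 0, 0, 0, 7, -0.3], [0, 0, 0, 0, 0, 7, -0.3], [0, 0, 0, 0, 0, 7, -0.3], [0, 0, 0, 0, 0, 7, -0.3], [0, 0, 0, 0, 0, 7, -0.3], [0, 0, 0, 0, 0, 7, -0.3], [0, 0, 0, 0, 0, 7, -0.3], [0, 0, 0, 0, 0, 7, -0.3], [0, 0, 0, 0, 0, 7, -0.3], [0, 0, -0.02, 0, 0, 2.3, -0.3], [0, 0, 0, 0, 0, 0, -0.3]]]}}

```text
t: 2.37
ee_pos: [195.0, 594.6, 427.3]
orientation: [-2.483, -1.921, -0.005]
ft_force: [-0.6, 0.6, 0.4]
width: 57.1
```

>>> {"method": "jog_arm", "body": {"steps": [[[-0.013, 0.0176, 0, 0, 0, 0, -0.3], [-0.013, 0.0176, 0, 0, 0, 0, -0.3], [-0.013, 0.0176, 0, 0, 0, 0, -0.3], [-0.013, 0.0176, 0, 0, 0, 0, -0.3], [-0.013, 0.0176, 0, 0, 0, 0, -0.3], [-0.013, 0.0176, 0, 0, 0, 0, -0.3], [-0.013, 0.0176, 0, 0, 0, 0, -0.3], [-0.013, 0.0176, 0, 0, 0, 0, -0.3], [-0.013, 0.0176, 0, 0, 0, 0, -0.3], [-0.013, 0.0176, 0, 0, 0, 0, -0.3], [-0.013, 0.0176, 0, 0, 0, 0, -0.3], [-0.013, 0.0176, 0, 0, 0, 0, -0.3], [-0.013, 0.0176, 0, 0, 0, 0, -0.3], [-0.013, 0.0176, 0, 0, 0, 0, -0.3], [-0.013, 0.0176, 0, 0, 0, 0, -0.3], [-0.013, 0.0176, 0, 0, 0, 0, -0.3], [-0.013, 0.0176, 0, 0, 0, 0, -0.3], [-0.013, 0.0176, 0, 0, 0, 0, -0.3], [-0.013, 0.0176, 0, 0, 0, 0, -0.3], [0, 0, 0, 0, 0, 0, -0.3]]]}}

```text
t: 4.03
ee_pos: [458.5, 269.2, 424.5]
orientation: [2.483, 1.923, 0.001]
ft_force: [0.3, 0.1, 0.1]
width: 57.2
```

Run:
```python
from tgt import *
g=inbox([-52,0,165])
delta(g,BY)
crop("scene",(250,150,450,350),3,"s1.png")
```

```text
t 4.0333 ee [458.5 269.2 424.5] q [ 0.51  0.26  1.82 -0.    1.06  0.76] F [0.3 0.1 0.1] w 57.2
turn(tool,deg) [ 0.07  0.   -0.05] shift before turn [-14.6  16.4  96.5] shift after turn [-14.6  16.5  96.5] world [ 12.3 -18.2 -96.5]
tool x in world [0.249 0.968 0.   ] y [ 0.968 -0.249  0.   ]
```

View pics/s1.png

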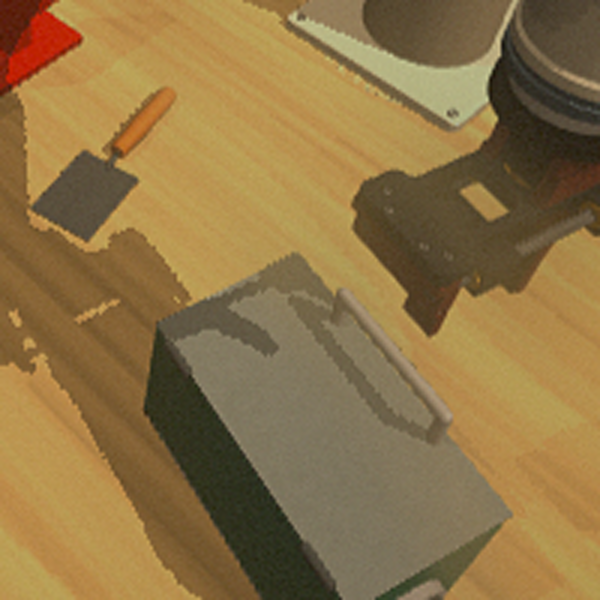

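>>> {"method": "jog_arm", "body": {"steps": [[[-0.005, 0.0055, 0, 0, 0, 0, -0.3], [-0.005, 0.0055, 0, 0, 0, 0, -0.3], [-0.0046, 0.0055, 0, 0, 0, 0, -0.3], [0, 0, 0.018, 0, 0, 0, -0.3], [0, 0, 0.018, 0, 0, 0, -0.3], [0, 0, 0.018, 0, 0, 0, -0.3], [0, 0, 0.018, 0, 0, 0, -0.3], [0, 0, 0.012, 0, 0, 0, -0.3], [0, 0, 0.01, 0, 0, 0, -0.3], [0, 0, 0, 0, 0, 0, -0.3], [0, 0, 0, 0, 0, 0, -0.3]]]}}

```text
t: 5.0
ee_pos: [469.2, 253.1, 330.5]
orientation: [-2.483, -1.925, 0.001]
ft_force: [0.1, -0.1, 0.6]
width: 57.0
```

Run:
```python
from tgt import *
g=inbox([-52,0,165])
delta(g,BY)
im=ctrl.get_image("scene");crop("scene",(300,200,450,350),4,"s2.png",im)
```

```text
t 5.0 ee [469.2 253.1 330.5] q [0.47 0.39 1.89 0.   0.86 0.72] F [ 0.1 -0.1  0.6] w 57.0
turn(tool,deg) [-0.03  0.03  0.01] shift before turn [-1.7  2.1  2.5] shift after turn [-1.7  2.1  2.5] world [ 1.6 -2.1 -2.5]
tool x in world [0.249 0.968 0.   ] y [ 0.968 -0.249  0.   ]
```

View pics/s2.png

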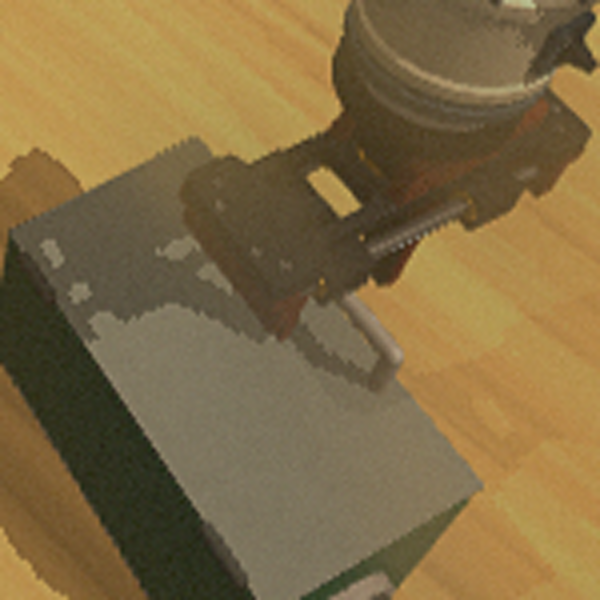

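The far finger is inside the bar (near crop pixel 285,320), bar emerges from between the fingers. I centre the last couple of millimetres and close.

>>> {"method": "jog_arm", "body": {"steps": [[[-0.0017, 0.0021, 0.002, 0, 0, 0, -0.3], [0, 0, 0, 0, 0, 0, 1], [0, 0, 0, 0, 0, 0, 1], [0, 0, 0, 0, 0, 0, 1], [0, 0, 0, 0, 0, 0, 1], [0, 0, 0, 0, 0, 0, 1], [0, 0, 0, 0, 0, 0, 1], [0, 0, 0, 0, 0, 0, 1], [0, 0, 0, 0, 0, 0, 1]]]}}

```text
t: 5.8
ee_pos: [474.4, 249.9, 328.9]
orientation: [2.475, 1.922, 0.013]
ft_force: [21.7, -11.3, -13.8]
width: 9.4
```

Run:
```python
from tgt import *
g=inbox([-52,0,165])
delta(g,BY)
# arc increments in tool (y=+box x, z=down) for theta steps
th=np.linspace(0,1.68,29); a0=np.arctan2(39,-112); r=np.hypot(39,112)
P=np.c_[r*np.cos(a0-th),r*np.sin(a0-th)]
print(np.round(np.c_[th[1:],np.diff(P,axis=0)*[1,-1]],2).tolist())
```

```text
t 5.8 ee [474.4 249.9 328.9] q [ 0.46  0.4   1.88 -0.01  0.85  0.72] F [ 21.7 -11.3 -13.8] w 9.4
turn(tool,deg) [ 0.66 -0.09  0.12] shift before turn [ 0.2 -3.7  0.9] shift after turn [ 0.2 -3.7  0.9] world [-3.6  1.1 -0.9]
tool x in world [0.249 0.968 0.   ] y [ 0.968 -0.249  0.   ]
[[0.06, 2.54, -6.65], [0.12, 2.93, -6.48], [0.18, 3.32, -6.29], [0.24, 3.69, -6.08], [0.3, 4.05, -5.85], [0.36, 4.39, -5.6], [0.42, 4.72, -5.32], [0.48, 5.03, -5.03], [0.54, 5.32, -4.72], [0.6, 5.6, -4.39], [0.66, 5.85, -4.05], [0.72, 6.08, -3.69], [0.78, 6.29, -3.32], [0.84, 6.48, -2.94], [0.9, 6.64, -2.54], [0.96, 6.78, -2.14], [1.02, 6.9, -1.73], [1.08, 6.99, -1.31], [1.14, 7.06, -0.89], [1.2, 7.1, -0.47], [1.26, 7.11, -0.04], [1.32, 7.1, 0.39], [1.38, 7.07, 0.81], [1.44, 7.01, 1.23], [1.5, 6.92, 1.65], [1.56, 6.81, 2.06], [1.62, 6.67, 2.47], [1.68, 6.51, 2.86]]
```

>>> {"method": "jog_arm", "body": {"steps": [[[0, 0.004, -0.001, 0, 0, 0, 1], [0, 0.0025, -0.0066, 0, 0, 0, 1], [0, 0.0029, -0.0065, 0, 0, 0, 1], [0, 0.0033, -0.0063, 0, 0, 0, 1], [0, 0, 0, 0, 0, 0, 1]]]}}

```text
t: 6.22
ee_pos: [486.4, 246.7, 349.4]
orientation: [2.478, 1.921, 0.01]
ft_force: [20.8, -8.0, -17.3]
width: 9.3
```

Run:
```python
from tgt import *
delta(inbox([-52,0,165]),BY)
crop("scene",(280,150,480,350),3,"s3.png")
```

```text
t 6.2167 ee [486.4 246.7 349.4] q [ 0.45  0.38  1.85 -0.01  0.9   0.7 ] F [ 20.8  -8.  -17.3] w 9.3
turn(tool,deg) [ 0.5  -0.07  0.02] shift before turn [  0.3 -16.4  21.3] shift after turn [  0.3 -16.2  21.4] world [-15.6   4.3 -21.4]
tool x in world [0.249 0.968 0.   ] y [ 0.968 -0.249  0.   ]
```

View pics/s3.png

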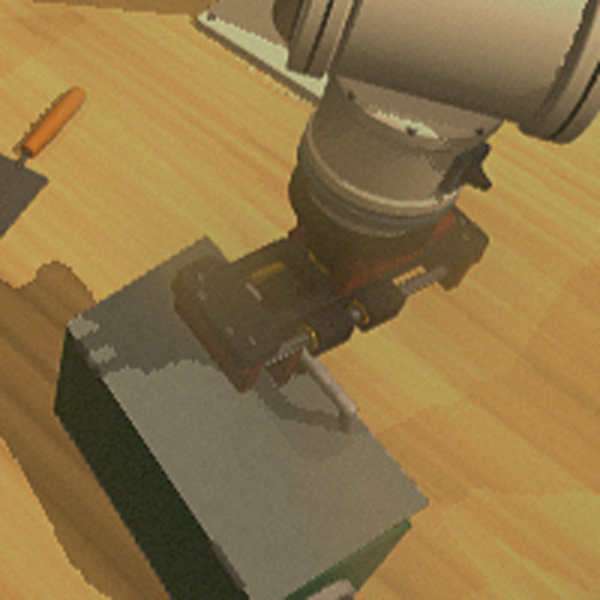

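>>> {"method": "jog_arm", "body": {"steps": [[[0, 0.006, -0.0062, 0, 0, 0, 1], [0, 0.006, -0.006, 0, 0, 0, 1], [0, 0.0044, -0.0056, 0, 0, 0, 1], [0, 0.0047, -0.0053, 0, 0, 0, 1], [0, 0.005, -0.005, 0, 0, 0, 1], [0, 0.0053, -0.0047, 0, 0, 0, 1], [0, 0, 0, 0, 0, 0, 1]]]}}

```text
t: 6.85
ee_pos: [515.9, 239.0, 379.7]
orientation: [2.48, 1.922, 0.004]
ft_force: [19.6, -1.8, -28.4]
width: 9.2
```

Run:
```python
from tgt import *
delta(inbox([-52,0,165]),BY)
```

```text
t 6.85 ee [515.9 239.  379.7] q [ 0.41  0.37  1.78 -0.    0.99  0.67] F [ 19.6  -1.8 -28.4] w 9.2
turn(tool,deg) [ 0.27  0.   -0.02] shift before turn [  0.3 -46.9  51.5] shift after turn [  0.4 -46.6  51.7] world [-45.1  12.  -51.7]
tool x in world [0.249 0.968 0.   ] y [ 0.968 -0.249  0.   ]
```

>>> {"method": "jog_arm", "body": {"steps": [[[0, 0.007, -0.0017, 0, 0, 0, 1], [0, 0.0072, -0.0018, 0, 0, 0, 1], [0, 0.007, -0.0024, 0, 0, 0, 1], [0, 0.0066, -0.0025, 0, 0, 0, 1], [0, 0.0068, -0.0021, 0, 0, 0, 1], [0, 0.0069, -0.0017, 0, 0, 0, 1], [0, 0, 0, 0, 0, 0, 1]]]}}

```text
t: 7.43
ee_pos: [553.9, 229.2, 395.0]
orientation: [-2.483, -1.924, 0.002]
ft_force: [-3.1, -3.0, 7.1]
width: 9.2
```

Run:
```python
from tgt import *
delta(inbox([-52,0,165]),BY)
im=ctrl.get_image("scene");crop("scene",(260,150,460,350),3,"s4.png",im)
```

```text
t 7.4333 ee [553.9 229.2 395. ] q [0.37 0.4  1.7  0.   1.05 0.62] F [-3.1 -3.   7.1] w 9.2
turn(tool,deg) [-0.06  0.04 -0.02] shift before turn [  0.4 -85.8  67.1] shift after turn [  0.4 -85.9  67. ] world [-83.1  21.8 -67. ]
tool x in world [0.249 0.968 0.   ] y [ 0.968 -0.249  0.   ]
```

View pics/s4.png

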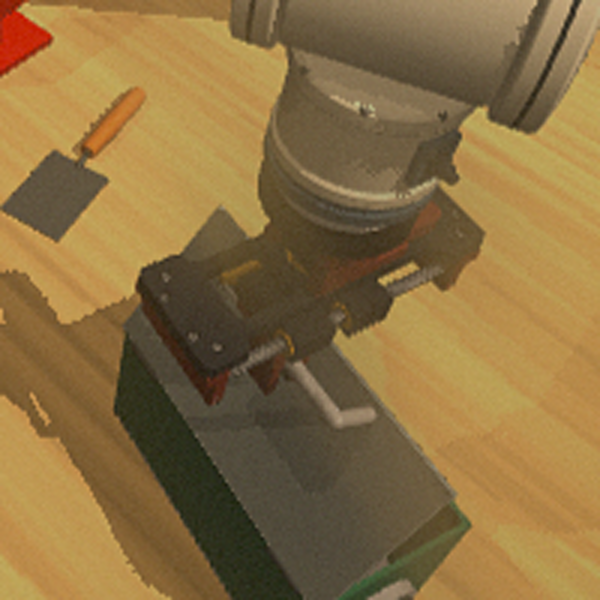

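>>> {"method": "jog_arm", "body": {"steps": [[[0, 0.0067, -0.0027, 0, 0, 0, 1], [0, 0.007, -0.0013, 0, 0, 0, 1], [0, 0.007, -0.0009, 0, 0, 0, 1], [0, 0.0071, -0.0005, 0, 0, 0, 1], [0, 0.0071, 0, 0, 0, 0, 1], [0, 0, 0, 0, 0, 0, 1]]]}}

```text
t: 7.98
ee_pos: [589.0, 220.0, 399.5]
orientation: [2.483, 1.923, 0.001]
ft_force: [0.5, -3.6, 0.6]
width: 8.9
```

Run:
```python
from tgt import *
delta(inbox([-52,0,165]),BY)
```

```text
t 7.9833 ee [589.  220.  399.5] q [ 0.34  0.43  1.63 -0.    1.08  0.59] F [ 0.5 -3.6  0.6] w 8.9
turn(tool,deg) [ 0.08  0.02 -0.05] shift before turn [   0.4 -122.2   71.3] shift after turn [   0.5 -122.1   71.5] world [-118.2   30.9  -71.5]
tool x in world [0.249 0.968 0.   ] y [ 0.968 -0.249  0.   ]
```

Run:
```python
from tgt import *
im=ctrl.get_image("scene");crop("scene",(240,120,440,320),3,"s5.png",im)
```

```text
(no output)
```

View pics/s5.png

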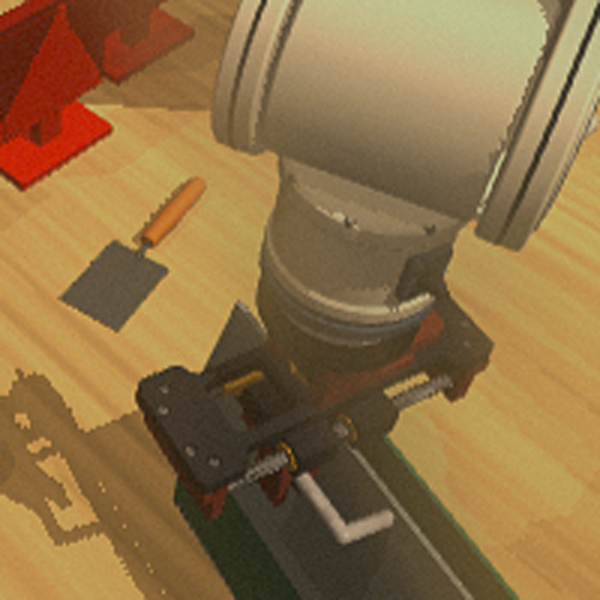

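>>> {"method": "jog_arm", "body": {"steps": [[[0, 0.0071, 0.0004, 0, 0, 0, 1], [0, 0.0071, 0.0008, 0, 0, 0, 1], [0, 0.007, 0.0012, 0, 0, 0, 1], [0, 0.0069, 0.0016, 0, 0, 0, 1], [0, 0.0068, 0.002, 0, 0, 0, 1], [0, 0.0067, 0.0025, 0, 0, 0, 1], [0, 0.0065, 0.0029, 0, 0, 0, 1], [0, 0, 0, 0, 0, 0, 1], [0, 0, 0, 0, 0, 0, 1]]]}}

```text
t: 8.78
ee_pos: [634.4, 208.3, 387.7]
orientation: [2.483, 1.924, -0.0]
ft_force: [-0.4, -5.3, -2.2]
width: 9.1
```

Run:
```python
from tgt import *
delta(inbox([-52,0,165]),BY)
im=ctrl.get_image("scene");crop("scene",(240,120,440,320),3,"s6.png",im)
```

```text
t 8.7833 ee [634.4 208.3 387.7] q [ 0.3   0.5   1.54 -0.    1.1   0.55] F [-0.4 -5.3 -2.2] w 9.1
turn(tool,deg) [ 0.03  0.04 -0.03] shift before turn [   0.5 -169.    59.6] shift after turn [   0.6 -169.    59.7] world [-163.5   42.7  -59.7]
tool x in world [0.249 0.968 0.   ] y [ 0.968 -0.249  0.   ]
```

View pics/s6.png

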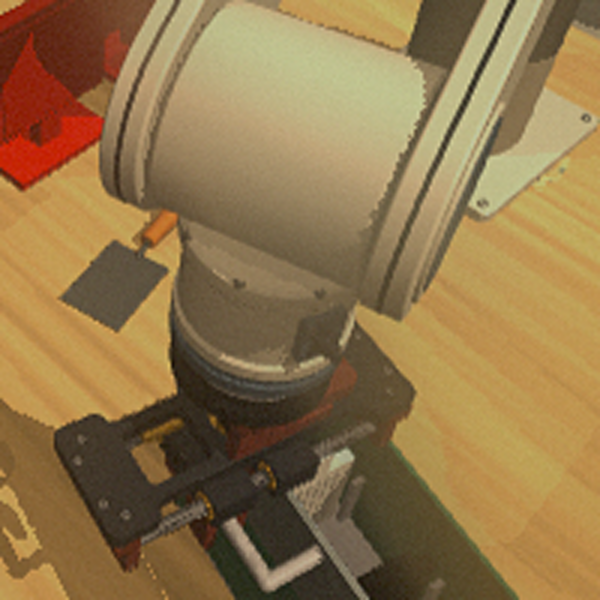

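>>> {"method": "jog_arm", "body": {"steps": [[[0, 0, 0, 0, 0, 0, 0.5], [0, 0, 0, 0, 0, 0, 0.5], [0, 0, 0, 0, 0, 0, 0.5], [0, 0, -0.01, 0, 0, 0, 0.5], [0, 0, -0.02, 0, 0, 0, 0.5], [0, 0, -0.02, 0, 0, 0, 0.5], [0, 0, -0.02, 0, 0, 0, 0.5], [0, 0, -0.02, 0, 0, 0, 0.5], [0, -0.02, 0, 0, 0, -7, 0], [0, -0.02, 0, 0, 0, -7, 0], [0, -0.02, 0, 0, 0, -7, 0], [0, -0.02, 0, 0, 0, -7, 0], [0, 0, 0, 0, 0, -7, 0], [0, 0, 0, 0, 0, -7, 0], [0, 0, 0, 0, 0, -7, 0], [0, 0, 0, 0, 0, -7, 0], [0, 0, 0, 0, 0, -7, 0], [0, 0, 0, 0, 0, -7, 0], [0, 0, 0, 0, 0, -7, 0], [0, 0, 0, 0, 0, -7, 0]]]}}

```text
t: 10.5
ee_pos: [554.9, 214.5, 479.4]
orientation: [0.548, 3.092, 0.002]
ft_force: [-0.7, 0.5, 1.5]
width: 44.1
```

Run:
```python
from tgt import *
delta(inbox([0,0,300]),BY+np.pi/2)
im=ctrl.get_image("scene");crop("scene",(240,170,440,370),3,"s7.png",im)
im=ctrl.get_image("top");crop("top",(90,110,220,240),4,"t7.png",im)
```

```text
t 10.5 ee [554.9 214.5 479.4] q [ 0.35  0.3   1.63  0.    1.21 -0.87] F [-0.7  0.5  1.5] w 44.1
turn(tool,deg) [ 0.08  0.07 -5.65] shift before turn [39.8 10.4 16.3] shift after turn [38.5 14.3 16.4] world [-33.7  23.5 -16.4]
tool x in world [-0.968  0.249  0.   ] y [0.249 0.968 0.   ]
```

View pics/s7.png

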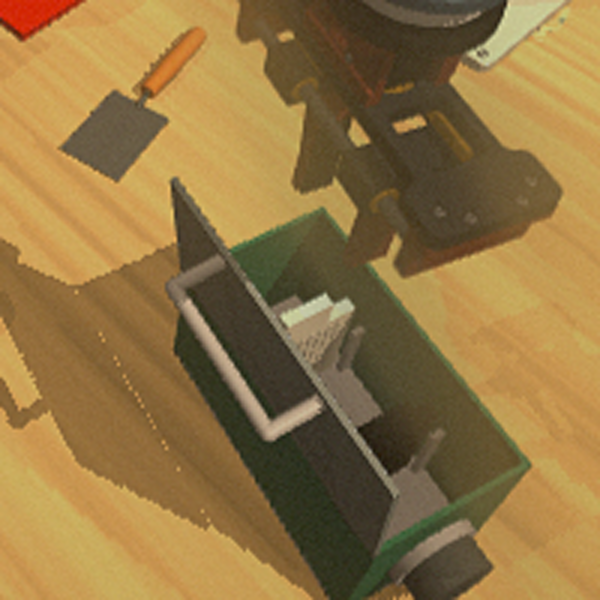

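View pics/t7.png

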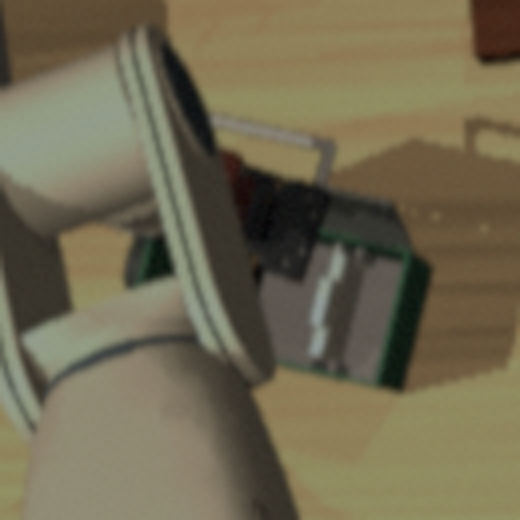

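>>> {"method": "jog_arm", "body": {"steps": [[[0, -0.01, 0, 0, 0, -5.65, 0], [0, -0.02, 0, 0, 0, 0, 0], [0, -0.025, 0, 0, 0, 0, 0], [0, -0.025, 0, 0, 0, 0, 0], [0, -0.025, 0, 0, 0, 0, 0], [0, -0.025, 0, 0, 0, 0, 0], [0, -0.025, 0, 0, 0, 0, 0], [0, -0.025, 0, 0, 0, 0, 0], [0, -0.025, 0, 0, 0, 0, 0], [0, -0.025, 0, 0, 0, 0, 0], [0, -0.025, 0, 0, 0, 0, 0], [0, 0, 0, 0, 0, 0, 0]]]}}

```text
t: 11.6
ee_pos: [488.0, -34.6, 478.8]
orientation: [0.415, 3.113, -0.001]
ft_force: [-0.4, 0.5, -0.4]
width: 43.9
```

Run:
```python
from tgt import *
im=ctrl.get_image("top");crop("top",(110,135,210,225),6,"t8.png",im)
for t in("sooty_plate_tab","sooty_plate","clean_plate"):
    print(t,[(np.round(r['uv'],1),round(r['p'],2)) for r in ctrl.landmark_of(t,"top")[:3]],[(r['bbox'],round(r['p'],2)) for r in ctrl.look_for(t,"top")[:2]])
im2=ctrl.get_image("scene");crop("scene",(290,230,440,370),4,"s8.png",im2)
for t in("sooty_plate_tab","sooty_plate","clean_plate"):
    print(t,[(np.round(r['uv'],1),round(r['p'],2)) for r in ctrl.landmark_of(t,"scene")[:3]],[(r['bbox'],round(r['p'],2)) for r in ctrl.look_for(t,"scene")[:2]])
for n in CI:
    print(n,'exp tab ctr of top',proj(n,[inbox([0,45,120]),inbox([0,-45,120]),inbox([-20,45,120]),inbox([20,45,120]),inbox([-20,-45,120]),inbox([20,-45,120])]).round(1).tolist())
    print('rim',proj(n,[inbox([-60,-110,125]),inbox([60,-110,125]),inbox([-60,110,125])]).round(1).tolist())
```

```text
sooty_plate_tab [(array([146.1, 176. ]), 0.59), (array([306.2, 164.9]), 0.19)] [([141.2, 167.9, 157.7, 197.1], 0.49), ([295.2, 136.1, 321.0, 188.7], 0.46)]
sooty_plate [(array([151.2, 181.6]), 0.74)] [([138.5, 164.5, 156.8, 194.5], 0.55)]
clean_plate [(array([179. , 186.3]), 0.67)] [([170.0, 173.1, 182.5, 199.6], 0.61), ([122.0, 140.4, 196.0, 206.1], 0.6)]
sooty_plate_tab [(array([364.6, 312.2]), 0.6), (array([212.9, 274.4]), 0.41)] [([357.2, 299.8, 385.7, 327.3], 0.69), ([195.4, 103.2, 219.0, 142.8], 0.43)]
sooty_plate [(array([155.1, 168.5]), 0.62), (array([354. , 330.6]), 0.57), (array([214.9, 274. ]), 0.27)] [([357.3, 299.8, 385.6, 329.5], 0.93)]
clean_plate [(array([334.6, 294.6]), 0.95)] [([334.0, 269.1, 357.0, 293.8], 0.79), ([138.0, 212.2, 156.4, 236.6], 0.7)]
scene exp tab ctr of top [[369.5, 309.4], [342.3, 272.8], [377.6, 305.1], [361.3, 313.9], [350.0, 269.0], [334.4, 276.6]]
rim [[347.5, 238.1], [302.0, 258.8], [417.7, 324.2]]
top exp tab ctr of top [[144.3, 179.0], [169.9, 184.9], [142.8, 184.8], [145.7, 173.3], [168.5, 190.7], [171.3, 179.2]]
rim [[184.1, 206.5], [192.5, 171.8], [121.0, 191.8]]
```

View pics/t8.png

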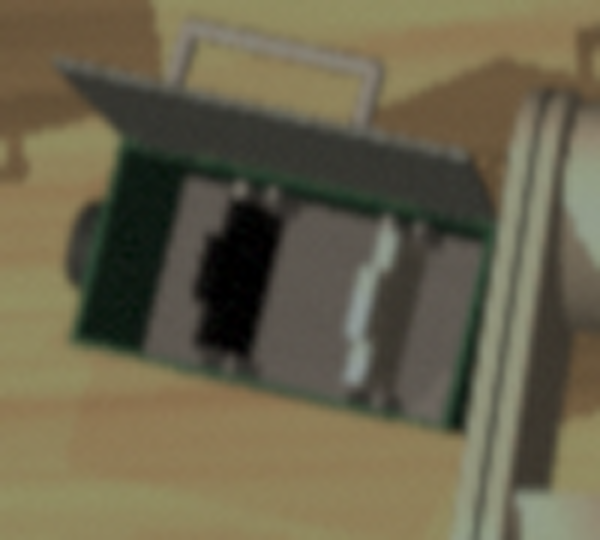

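View pics/s8.png

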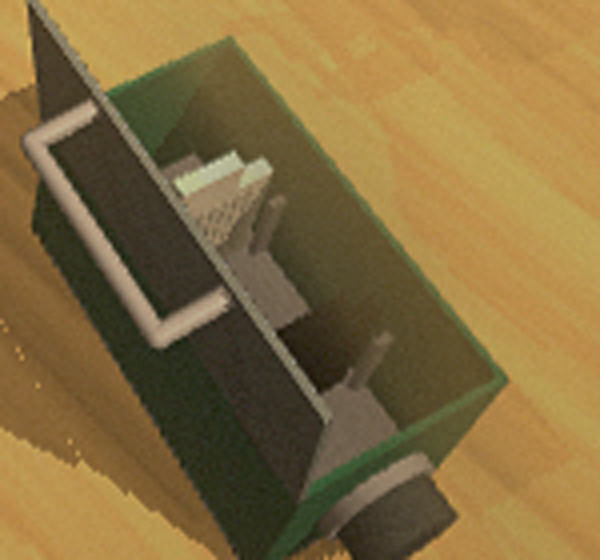

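Run:
```python
from tgt import *
im=ctrl.get_image("top")
c=im[155:205,125:190].astype(float)
c=np.clip((c/90)**0.6*255,0,255).astype(np.uint8)
e=cv2.resize(c,None,fx=12,fy=12,interpolation=cv2.INTER_CUBIC)
for x,y,z in [(-20,40,120),(20,40,120),(-20,50,120),(20,50,120)]:
    for sgn in(1,-1):
        for (px) in proj("top",[inbox([x,y if sgn>0 else -y,z])]):
            cv2.circle(e,(int((px[0]-125+.5)*12),int((px[1]-155+.5)*12)),3,(255,0,0),-1)
for sg in (1,-1):
  for x in(-45,45):
    for yy in (40,50):
        px=proj("top",[inbox([x,sg*yy,95])])[0]
        cv2.circle(e,(int((px[0]-125+.5)*12),int((px[1]-155+.5)*12)),3,(0,255,0),-1)
cv2.imwrite("pics/t9.png",e[:,:,::-1])
```

```text
(no output)
```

View pics/t9.png

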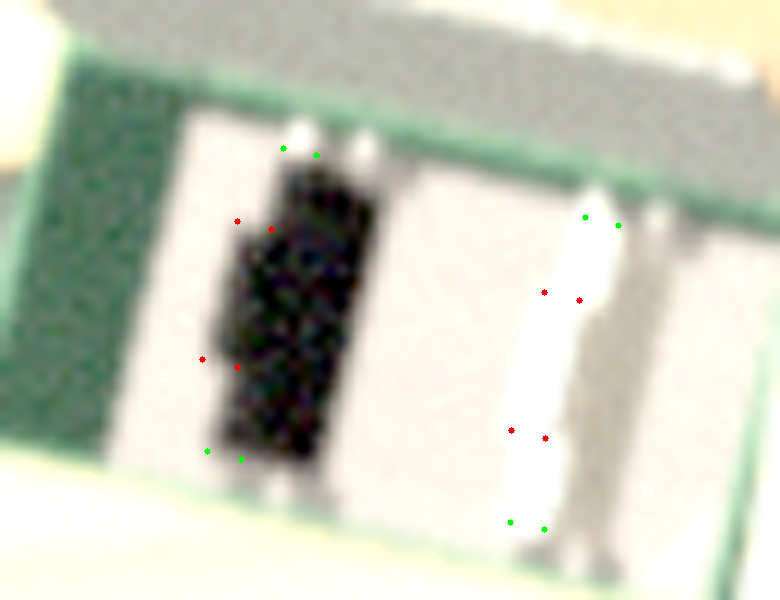

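Run:
```python
from tgt import *
delta(inbox([0,42,106]),BY+np.pi/2)
```

```text
t 12.35 ee [488.9 -31.9 478. ] q [-0.09  0.14  1.85 -0.    1.16 -1.4 ] F [0.2 0.2 0.1] w 43.8
turn(tool,deg) [-0.   -0.   -0.35] shift before turn [ 38.  311.2 209. ] shift after turn [ 36.1 311.4 209. ] world [  42.7  310.6 -209. ]
tool x in world [-0.968  0.249  0.   ] y [0.249 0.968 0.   ]
```

>>> {"method": "jog_arm", "body": {"steps": [[[0.003, 0.0215, 0, 0, 0, -0.35, 0], [0.003, 0.024, 0, 0, 0, 0, 0], [0.003, 0.024, 0, 0, 0, 0, 0], [0.003, 0.024, 0, 0, 0, 0, 0], [0.003, 0.024, 0, 0, 0, 0, 0], [0.003, 0.024, 0, 0, 0, 0, 0], [0.003, 0.024, 0, 0, 0, 0, 0], [0.003, 0.024, 0, 0, 0, 0, 0], [0.003, 0.024, 0, 0, 0, 0, 0], [0.003, 0.024, 0, 0, 0, 0, 0], [0.003, 0.024, 0, 0, 0, 0, 0], [0.003, 0.024, 0, 0, 0, 0, 0], [0, 0.024, 0, 0, 0, 0, 0], [0, 0, 0.02, 0, 0, 0, 0], [0, 0, 0.02, 0, 0, 0, 0], [0, 0, 0.02, 0, 0, 0, 0], [0, 0, 0.02, 0, 0, 0, 0], [0, 0, 0.015, 0, 0, 0, 0], [0, 0, 0, 0, 0, 0, 0], [0, 0, 0, 0, 0, 0, 0]]]}}

```text
t: 14.02
ee_pos: [531.4, 276.6, 382.5]
orientation: [-0.395, -3.115, 0.002]
ft_force: [0.1, 0.3, 0.9]
width: 44.0
```

Run:
```python
from tgt import *
delta(inbox([0,42,106]),BY+np.pi/2)
im=ctrl.get_image("scene");crop("scene",(280,200,440,360),4,"s9.png",im)
```

```text
t 14.0167 ee [531.4 276.6 382.5] q [ 0.46  0.41  1.71  0.    1.03 -0.86] F [0.1 0.3 0.9] w 44.0
turn(tool,deg) [-0.07 -0.08 -0.01] shift before turn [1.000e-01 2.200e+00 1.135e+02] shift after turn [  0.2   2.1 113.5] world [   0.3    2.  -113.5]
tool x in world [-0.968  0.249  0.   ] y [0.249 0.968 0.   ]
```

View pics/s9.png

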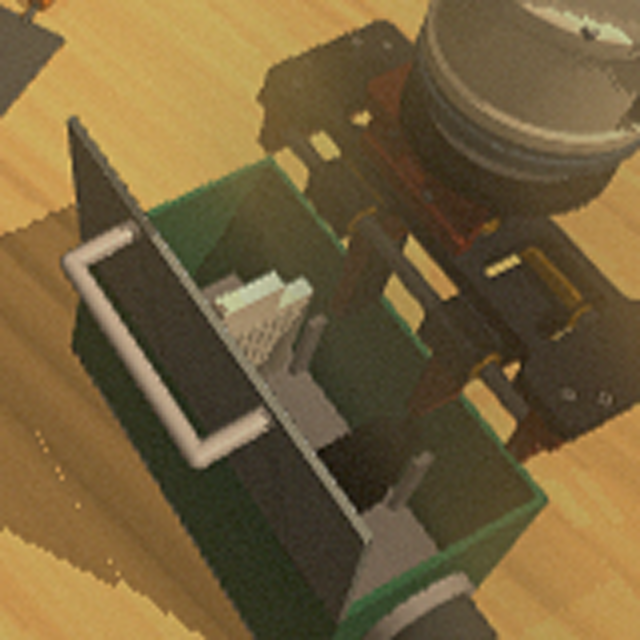

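>>> {"method": "jog_arm", "body": {"steps": [[[0, 0.002, 0.015, 0, 0, 0, 0], [0, 0, 0.018, 0, 0, 0, 0], [0, 0, 0.018, 0, 0, 0, 0], [0, 0, 0.015, 0, 0, 0, 0], [0, 0, 0.012, 0, 0, 0, 0], [0, 0, 0.01, 0, 0, 0, 0], [0, 0, 0.01, 0, 0, 0, 0], [0, 0, 0.008, 0, 0, 0, 0], [0, 0, 0.007, 0, 0, 0, 0], [0, 0, 0, 0, 0, 0, 0], [0, 0, 0, 0, 0, 0, 0]]]}}

```text
t: 14.98
ee_pos: [532.0, 278.6, 269.9]
orientation: [-0.395, -3.116, 0.0]
ft_force: [-0.3, 0.1, -0.2]
width: 44.3
```

Run:
```python
from tgt import *
delta(inbox([0,42,106]),BY+np.pi/2)
im=ctrl.get_image("scene");crop("scene",(280,200,440,360),4,"s10.png",im)
```

```text
t 14.9833 ee [532.  278.6 269.9] q [ 0.46  0.57  1.76 -0.    0.81 -0.86] F [-0.3  0.1 -0.2] w 44.3
turn(tool,deg) [-0.01 -0.02 -0.01] shift before turn [ 0.3 -0.   0.9] shift after turn [ 0.3 -0.   0.9] world [-0.3  0.1 -0.9]
tool x in world [-0.968  0.249  0.   ] y [0.249 0.968 0.   ]
```

View pics/s10.png

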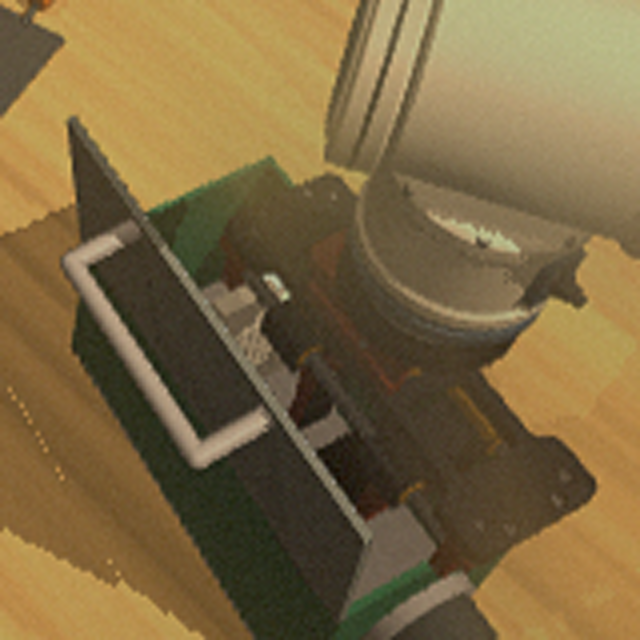

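No contact so far (force near zero), fingers down on both sides of the dark plate (crop ~345,450). Close.

>>> {"method": "jog_arm", "body": {"steps": [[[0, 0, 0, 0, 0, 0, 1], [0, 0, 0, 0, 0, 0, 1], [0, 0, 0, 0, 0, 0, 1], [0, 0, 0, 0, 0, 0, 1], [0, 0, 0, 0, 0, 0, 1], [0, 0, 0, 0, 0, 0, 1], [0, 0, 0, 0, 0, 0, 1]]]}}

```text
t: 15.62
ee_pos: [531.9, 278.6, 270.1]
orientation: [-0.395, -3.117, 0.0]
ft_force: [0.7, -0.3, -0.4]
width: 9.9
```

>>> {"method": "jog_arm", "body": {"steps": [[[0, 0, -0.005, 0, 0, 0, 1], [0, 0, -0.01, 0, 0, 0, 1], [0, 0, -0.01, 0, 0, 0, 1], [0, 0, -0.01, 0, 0, 0, 1], [0, 0, 0, 0, 0, 0, 1]]]}}

```text
t: 16.03
ee_pos: [532.6, 279.0, 307.9]
orientation: [0.395, 3.114, 0.003]
ft_force: [-1.1, 0.9, -1.1]
width: 9.7
```

Run:
```python
from tgt import *
delta(inbox([0,42,106]),BY+np.pi/2)
im=ctrl.get_image("scene");crop("scene",(280,200,440,360),4,"s11.png",im)
```

```text
t 16.0333 ee [532.6 279.  307.9] q [ 0.46  0.51  1.75  0.    0.88 -0.86] F [-1.1  0.9 -1.1] w 9.7
turn(tool,deg) [ 0.14  0.15 -0.02] shift before turn [ 0.9 -0.6 38.9] shift after turn [ 0.8 -0.5 38.9] world [ -0.9  -0.3 -38.9]
tool x in world [-0.968  0.249  0.   ] y [0.249 0.968 0.   ]
```

View pics/s11.png

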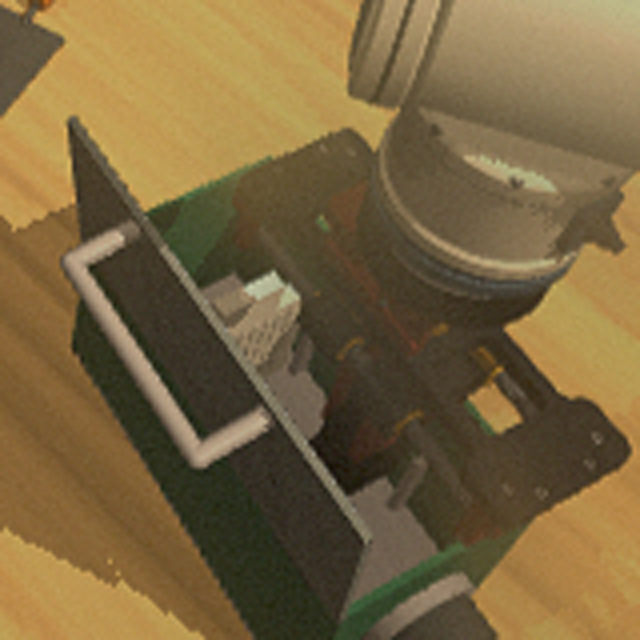

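>>> {"method": "jog_arm", "body": {"steps": [[[0, 0, -0.01, 0, 0, 0, 1], [0, 0, -0.015, 0, 0, 0, 1], [0, 0, -0.015, 0, 0, 0, 1], [0, 0, -0.015, 0, 0, 0, 1], [0, 0, -0.015, 0, 0, 0, 1], [0, 0, -0.015, 0, 0, 0, 1], [0, 0, -0.015, 0, 0, 0, 1], [0, 0, -0.015, 0, 0, 0, 1], [0, 0, -0.01, 0, 0, 0, 1], [0, 0, 0, 0, 0, 0, 1], [0, 0, 0, 0, 0, 0, 1], [0, 0, 0, 0, 0, 0, 1], [0, 0, 0, 0, 0, 0, 1], [0, 0, 0, 0, 0, 0, 1]]]}}

```text
t: 17.25
ee_pos: [531.7, 278.5, 429.0]
orientation: [-0.395, -3.115, 0.002]
ft_force: [-0.4, -0.4, -0.7]
width: 10.0
```

Run:
```python
from tgt import *
def inp(p): return PX+Rz(PY)@np.array(p,float)
delta(inp([-80,0,176]),PY+np.pi)
im=ctrl.get_image("scene");crop("scene",(230,150,450,360),3,"s12.png",im)
```

```text
t 17.25 ee [531.7 278.5 429. ] q [ 0.46  0.36  1.66 -0.    1.12 -0.86] F [-0.4 -0.4 -0.7] w 10.0
turn(tool,deg) [ -0.06  -0.09 -18.74] shift before turn [-148.  -440.8   90.4] shift after turn [   1.7 -465.1   90. ] world [  33.1 -463.9  -90. ]
tool x in world [-0.997 -0.075 -0.   ] y [-0.075  0.997  0.   ]
```

View pics/s12.png

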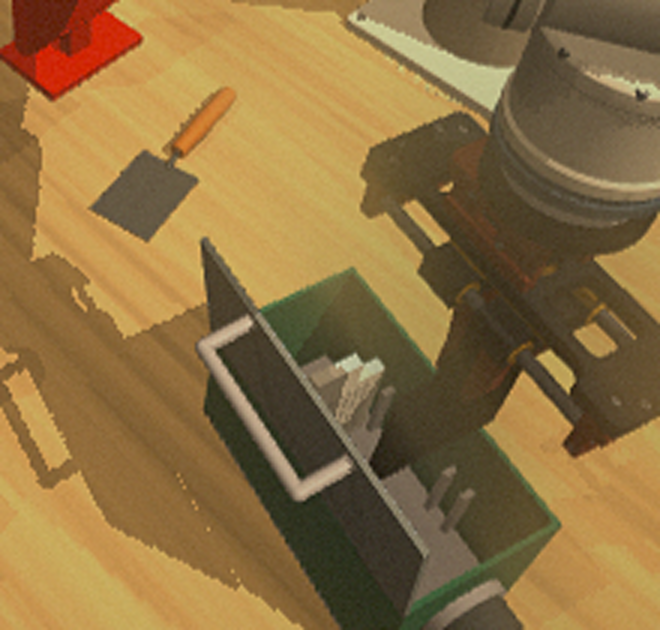

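>>> {"method": "jog_arm", "body": {"steps": [[[0, -0.01, 0, 0, 0, 0, 1], [0, -0.02, 0, 0, 0, 0, 1], [0, -0.025, 0, 0, 0, 0, 1], [0, -0.025, 0, 0, 0, 0, 1], [0, -0.025, 0, 0, 0, 0, 1], [0, -0.025, 0, 0, 0, 0, 1], [0, -0.025, 0, 0, 0, 0, 1], [0, -0.025, 0, 0, 0, 0, 1], [0, -0.025, 0, 0, 0, 0, 1], [0, -0.025, 0, 0, 0, 0, 1], [0, -0.02, 0, 0, 0, -3, 1], [0, 0, 0, 0, 0, -5.24, 1], [0, 0, 0, 0, 0, -5.25, 1], [0, 0, 0, 0, 0, -5.25, 1], [0, 0, 0, 0, 0, 0, 1]]]}}

```text
t: 18.55
ee_pos: [469.1, 35.9, 430.0]
orientation: [0.122, -3.139, 0.0]
ft_force: [-0.1, 0.3, -2.5]
width: 9.5
```

```bash
cat >> tgt.py <<'E'
def inp(p): return PX+Rz(PY)@np.array(p,float)
E
python3 - <<'E'
from tgt import *
delta(inp([-80,0,176]),PY+np.pi)
E
```

```text
t 18.55 ee [469.1  35.9 430. ] q [ 0.05  0.16  1.94 -0.    1.04 -1.6 ] F [-0.1  0.3 -2.5] w 9.5
turn(tool,deg) [-0.01 -0.01  0.15] shift before turn [ -78.4 -228.    91. ] shift after turn [ -79.  -227.8   91. ] world [  95.8 -221.3  -91. ]
tool x in world [-0.997 -0.075 -0.   ] y [-0.075  0.997  0.   ]
```

>>> {"method": "jog_arm", "body": {"steps": [[[-0.0066, -0.015, 0, 0, 0, 0, 1], [-0.0066, -0.02, 0, 0, 0, 0, 1], [-0.0066, -0.02, 0, 0, 0, 0, 1], [-0.0066, -0.02, 0, 0, 0, 0, 1], [-0.0066, -0.02, 0, 0, 0, 0, 1], [-0.0066, -0.02, 0, 0, 0, 0, 1], [-0.0066, -0.02, 0, 0, 0, 0, 1], [-0.0066, -0.02, 0, 0, 0, 0, 1], [-0.0066, -0.02, 0, 0, 0, 0, 1], [-0.0066, -0.02, 0, 0, 0, 0, 1], [-0.0066, -0.02, 0, 0, 0, 0, 1], [-0.0064, -0.012, 0, 0, 0, 0, 1], [0, 0, 0, 0, 0, 0, 1], [0, 0, 0, 0, 0, 0, 1]]]}}

```text
t: 19.72
ee_pos: [565.2, -184.2, 429.7]
orientation: [0.114, -3.139, -0.001]
ft_force: [-0.4, 0.0, -1.2]
width: 10.1
```

Run:
```python
from tgt import *
delta(inp([-80,0,176]),PY+np.pi)
im=ctrl.get_image("scene");cv2.imwrite("pics/s13.png",im[:,:,::-1])
```

```text
t 19.7167 ee [ 565.2 -184.2  429.7] q [-0.34  0.35  1.68  0.    1.11 -1.98] F [-0.4  0.  -1.2] w 10.1
turn(tool,deg) [ 0.03 -0.04 -0.13] shift before turn [ 0.4 -1.2 90.7] shift after turn [ 0.4 -1.2 90.7] world [ -0.4  -1.2 -90.7]
tool x in world [-0.997 -0.075 -0.   ] y [-0.075  0.997  0.   ]
```

View pics/s13.png

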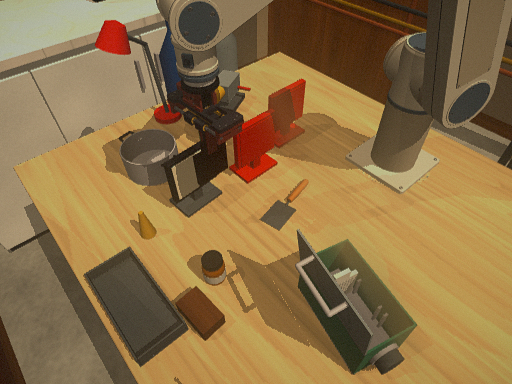

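>>> {"method": "jog_arm", "body": {"steps": [[[0, -0.001, 0.01, 0, 0, 0, 1], [0, 0, 0.015, 0, 0, 0, 1], [0, 0, 0.015, 0, 0, 0, 1], [0, 0, 0.015, 0, 0, 0, 1], [0, 0, 0.015, 0, 0, 0, 1], [0, 0, 0.01, 0, 0, 0, 1], [0, 0, 0.01, 0, 0, 0, 1], [0, 0, 0, 0, 0, 0, 1], [0, 0, 0, 0, 0, 0, 1], [0, 0, 0, 0, 0, 0, 1], [0, 0, 0, 0, 0, 0, 1]]]}}

```text
t: 20.68
ee_pos: [565.7, -185.0, 341.0]
orientation: [-0.117, 3.138, -0.001]
ft_force: [0.2, 0.9, -0.8]
width: 9.8
```

Run:
```python
from tgt import *
delta(inp([-80,0,176]),PY+np.pi)
im=ctrl.get_image("scene")
print([(np.round(r['uv'],1),round(r['p'],2)) for r in ctrl.landmark_of("sooty_plate_mid","scene")[:2]],"expected",proj("scene",[inp([-80,0,120])]))
e=cv2.resize(im[80:230,130:280],None,fx=4,fy=4,interpolation=cv2.INTER_CUBIC)
q=[inp([-75,y,z]) for y,z in((-45,75),(45,75),(45,165),(-45,165))]+[inp([-85,y,z]) for y,z in((-45,75),(45,75),(45,165),(-45,165))]
for p in proj("scene",q): cv2.circle(e,(int((p[0]-130+.5)*4),int((p[1]-80+.5)*4)),3,(0,255,0),-1)
cv2.imwrite("pics/s14.png",e[:,:,::-1])
im=ctrl.get_image("top");crop("top",(90,100,350,300),3,"t14.png",im)
```

```text
t 20.6833 ee [ 565.7 -185.   341. ] q [-0.34  0.46  1.74  0.    0.94 -1.98] F [ 0.2  0.9 -0.8] w 9.8
turn(tool,deg) [-0.03  0.08  0.  ] shift before turn [ 0.9 -0.3  1.9] shift after turn [ 0.9 -0.3  2. ] world [-0.9 -0.4 -2. ]
tool x in world [-0.997 -0.075 -0.   ] y [-0.075  0.997  0.   ]
[(array([211.8, 189. ]), 0.58)] expected [[214.7008969 186.9856923]]
```

View pics/s14.png

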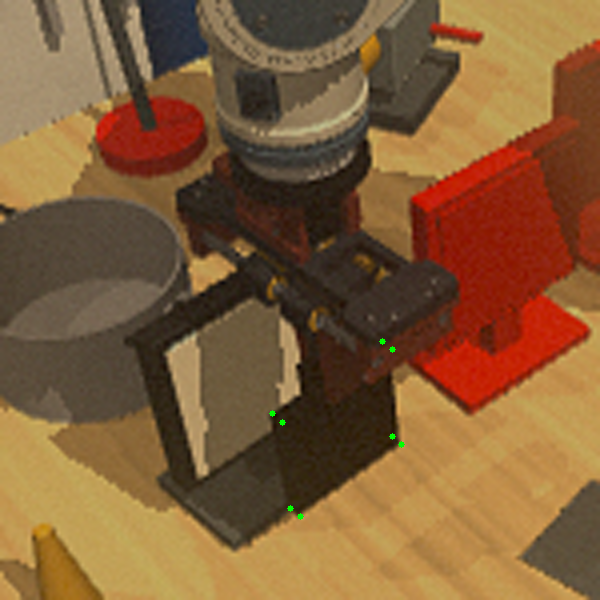

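View pics/t14.png

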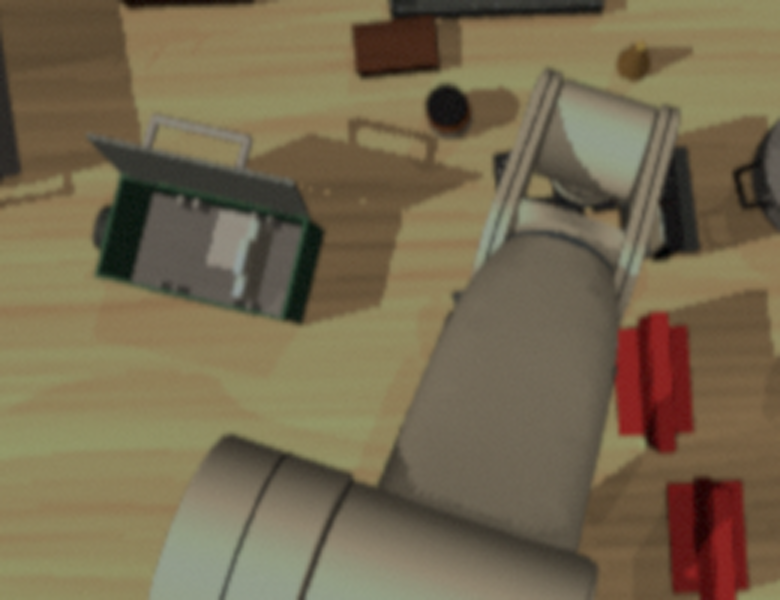

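Run:
```python
from tgt import *
from fit import boxpts
for th in (1.4,1.5,1.6,1.7,1.8): print(th,[proj(n,boxpts([*BX[:2],BY,th],('f',-112,0,39)))[0].round(1) for n in CI])
ctrl.get_image("scene");ctrl.get_image("top")
for n in CI: print(n,[(np.round(r['uv'],1),round(r['p'],2)) for r in ctrl.landmark_of("cover_handle",n)[:2]])
o=ctrl.get_obs();print(o['t'],o['width'],o['qvel'].round(3),o['ft_force'].round(2))
```

```text
1.4 [array([331.7, 276. ]), array([153.1, 153.1])]
1.5 [array([325.9, 279.5]), array([154.2, 149.7])]
1.6 [array([320. , 283.2]), array([155.4, 146.4])]
1.7 [array([314.3, 287.2]), array([156.6, 143.3])]
1.8 [array([308.8, 291.3]), array([157.9, 140.5])]
scene [(array([308. , 287.2]), 0.55)]
top [(array([156. , 141.8]), 0.73)]
21.0333 10.00545690755315 [-0.     0.002  0.    -0.001  0.001 -0.001] [ 0.88  0.63 -1.56]
```

The flap reads about 1.7 rad. The plate is held steady at its place, so I'm handing in.

```bash
python3 -c "
from workcell import ctrl
print(ctrl.close_job())"
```

```text
the job is handed in; nothing more can be done
None
```

I lifted the flap open by its handle and drew the black plate straight up out of the +y slot. I handed the job in at about 21 s with the plate still held in front of the lit panel. No verdict was reported.

**Last checks before handing in:**
- **Plate:** The gripper was steady on it, with the opening at 10 mm. From the tool pose, its face was about 80 mm from the lit face, centred to about 1 mm sideways and in height, upright and parallel. In the scene picture its corners lay within about 1–2 px of where I expected, which is roughly 4 mm.
- **Flap:** It stands open at about 1.7 rad, judged from the handle in both cameras. The two agree only to about 0.1 rad.
- **Surroundings:** The white plate is still in its slot, and the bystanders in view look undisturbed. I judged this by eye in the pictures and did not measure how far anything had moved.
- **Force during the lift:** The wrist force reached about 35 N while lifting the flap, because the path strayed a few millimetres from the handle's true arc. I corrected it part-way and the force dropped to a few newtons.

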